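# Lock the levelling screw with its jam nut

## Robot

A 6-joint arm with a two-finger parallel gripper is mounted at the origin on a cart in front of the work surface, level with it; the furniture and walls round the work are solid. World frame = base frame: x ahead of the robot, y to its left, z up, the work surface at z = 0. Lengths are in m, angles in rad, forces in N, time in s.
With the tool pointing down it reaches from about 0.225 to 0.875 m from the base axis. Payload 3.4 kg.
Tool frame: the origin (TCP) lies at the very end of the fingers, on their centre line; the grasp point (between the pads) lies 19 mm behind it; z points along the fingers, y is the direction in which the jaws open and shut (so a half turn about z gives the same grasp; the last joint's range is limited). The gripper opens to 85 mm and grips with 20 to 120 N. Pads are 22 mm wide; open, the fingers measure 114 mm over their backs; the gripper's body (76 mm by 85 mm) begins 54 mm behind the grasp point. The pads swing forward as they close: fully open they stand 13 mm farther back than shut.
Start: joints at [1.08, 0.276, 1.505, -0, 1.361, -0.121], TCP at [0.208, 0.536, 0.231] pointing down, gripper open.
Joint ranges: [-2.89, 2.89], [-0.75, 2.08], [0.22, 2.7], [-1.18, 4.32], [0.11, 2.71], [-2.7, 2.7]. Speed limits (rad/s): [2.57, 2.57, 3.14, 3.14, 3.14, 3.14].

## Interface

Orientations are given as a unit quaternion [w, x, y, z].
In Python, from rig import telemetry, imaging, manip, finder gives the robot as it stands.
- The arm moves only by the tool arm_command, never from a script. Its argument "steps" is a list of rows, each a list of 3 entries, a list of its own where there are three numbers: the turn, a rotation vector about the world's x, y, z in rad, then the shift along the world's x, y, z in mm, then the closure in counts, from 0 (fully open) to 255 (shut). In form: [[[rx, ry, rz], [dx, dy, dz], grip], ...]. A call has 1 to 20 rows; each row shifts and turns the commanded pose from where the row before left it; what a row does not reach is not made up. A row lasts 1/8 s, in which the tool goes at most 62.5 mm and 10.7 degrees, less where a joint would pass 70% of its speed; a pose out of reach is approached as far as the arm can. A call is refused whole if a number of a shift passes 62.5 or a number of a turn 0.188, either way. A call with a gripper value outside its range is refused whole. The fingers move at their own pace and stop on an object; "newtons" is the grip in N (left out, the last holds). Time passes only in rows, so rows that do not move let the fingers close. It gives the time, the measured TCP pose, the force and the opening at its end, in the units of the state.
- telemetry.get_state(): the state, without advancing time (a new reading comes with each control period).
- imaging.get_image(name): name is "scene" or "top" or "wrist"; returns the picture (400x640x3 uint8, blue, green, red); there is no depth.
- imaging.camera_params(name): a dict with "intrinsics" (3x3 intrinsics, pixels), "R" (3x3) and "t" (3): a world point X has camera coordinates R X + t. Camera axes: x right, y down, z forward; pixel columns grow to the right and rows downward; lengths in m; the calibration is good to about 2 mm. A picture is of the moment at which its call begins: read the wrist's pose just before it. camera_params takes no time and is no camera call; for the wrist camera it gives the pose at the moment of the call.
- manip.sign_off(): hands the job in, once; it reports no verdict.
Trained networks look in the newest picture that a camera, given by its name, has taken for a name from the list of things; names that differ only in an ending like _2 or _b are one class to them, and where a whole thing is asked for, a point or a joint stands for the part that bears it (a point fixed in the world has none). Each returns a list of dicts, best first, with "score" (0 to 1); they miss things now and then, are a little off and sometimes report something else, mostly with a low value. They report only what shows in the picture. A call takes as long as a camera call.
- finder.cut_out(camera, thing): "pixels" (400x640 bool, what is visible of it) and "extent" ([left, top, width, height] in pixels, round what is visible of it).
The state is a dict: "clock": time; "qpos": joint angles; "qd": joint speeds; "effort": joint torques, N m; "position": TCP position; "ee_rot": TCP orientation; "contact_force": force on the tool from outside, world axes, zero at the start; "moment": the same for the moment, N m; "width": finger opening in m.
Only numpy, scipy, OpenCV 4.12 (cv2) and the standard library are available. Lean on these libraries where they do the work, as an engineer would, in place of code of your own. Each camera call takes 0.05 s, during which the arm holds its last target.

## Task

The height of the adjusting screw on the small levelling base has been set; lock it. Turn the hex jam nut clockwise down its screw, regrasping as needed, until it clamps snugly on the lock washer on the boss, then let go. Do not overtighten it, or the screw turns along with it and loses its setting, and leave the loose things round the base where they are.

Things in the scene. Friction and masses are not known exactly. Their poses are not given: they have to be found in the camera images.
- jam_nut: Jam nut: plain steel hexagon, 30 mm across flats, 14 mm high, on an upright threaded screw 14 mm thick. Origin: centre of its underside, on the screw's axis; z up; x is normal to a pair of flats (others every 60 degrees). Starts 2 to 6 mm above the washer, sinks 6 mm per clockwise turn seen from above, stays where left. Runs with about 0.05 N m; fingers may reach 20 mm below it beside the boss.
- level_base: Levelling base: T-shaped aluminium plate 14 mm thick, bolted down, 150 mm along its x; stem 50 mm wide, crossbar 48 x 140 mm at its +x end. Origin: on the bench under its middle; z up. Screw axis at x = -45, y = 0 mm; round it a boss 22 mm in diameter rises to z = 45 mm. Two rest pins, 10 mm thick, 86 mm high, stand at x = 50, y = -55 and +55 mm.
- seat (a point): Centre of the boss's flat top, 45 mm above the bench. On it lies a round lock washer, 24 mm wide, 1.5 to 3 mm thick (differs each time, not measured). Once the nut touches it the torque climbs: locked (40 N clamping) at 0.1 to 0.15 N m, 0.6 rad past touch; snug is 0.15 to 0.2 N m, 0.7 to 1.2 rad past touch; from 0.2 to 0.3 N m, 1.6 rad past touch, the screw turns along.
- screw_tip (a point): Centre of the flat slotted top end of the adjusting screw, 85 to 87 mm above the bench; it stays at that height.
- set_screw (a joint): Turn of the adjusting screw from its setting, rad; 0 at the start, grows clockwise seen from above. It is stiff (0.18 N m) and must stay within 0.15 rad.
- foil_flask: Loose bystander: small flask wrapped in crumpled foil, 68 x 70 x 78 mm. Origin: centre of its underside.
- petri_dish: Loose bystander: covered round dish, 91 mm across, 17 mm high. Origin: centre of its underside.
- tweezers_0: Loose bystander: tweezers lying flat, 122 mm long along their y, 11 mm wide, 9 mm high. Origin: centre of the underside.
- marker_spare: Loose bystander: slim marker lying down, 143 mm long along its y, 10 mm thick. Origin: centre of its underside.

How it is judged:
By the outcome, as a careful person would: the job done as asked, in the order asked, and still so for the second after the job is handed in, with the robot touching nothing.
It also fails if it takes over 72 s, if anything falls off the work surface, if the arm or the gripper's body presses on something with over 40 N, if the wrist force passes 120 N, or if a joint passes its speed limit or range.

## Working session

There is one attempt and no reset: what is moved stays moved. The work goes in short steps, Python scripts to look and compute and a tool call to move; the robot and the scene stay as the last step left them, time stands still between calls to the robot, and variables do not carry over. Pictures are saved under pics/ and viewed, and the job is handed in when it is done.

Besides the shell and the picture viewer there is one more tool, called after "Emit:" as a command line: name --argument value ..., lists and objects as JSON in quotes. arm_command: Moves the arm, as the interface text tells. Its arguments: {"type":"object","properties":{"steps":{"type":"array"},"newtons":{"type":"number"}},"required":["steps"]}

```bash
mkdir -p pics; ls; python3 - <<'E'
from rig import telemetry, imaging, manip, finder
import cv2
s=telemetry.get_state(); print({k:s[k] for k in s})
for n in ["scene","top","wrist"]:
    im=imaging.get_image(n); cv2.imwrite(f"pics/{n}0.png",im)
    p=imaging.camera_params(n); print(n,p)
    if n!="wrist":
        for th in ["jam_nut","level_base","screw_tip"]:
            for d in finder.cut_out(n,th)[:2]: print(n,th,d["score"],d["extent"])
E
```

```text
pics
{'clock': 0.0, 'qpos': array([ 1.08000304e+00,  2.76586315e-01,  1.50617476e+00,  3.76330968e-05,
        1.36072676e+00, -1.20996250e-01]), 'qd': array([-0.00014425, -0.0008608 , -0.00092307, -0.00127573, -0.00015163,
        0.00116582]), 'effort': array([ 3.32139462e-03, -4.16768646e+01, -2.45804179e+01,  3.46433444e-04,
        1.10605900e-02,  2.59667253e-06]), 'position': array([0.20754519, 0.53563771, 0.2304281 ]), 'ee_rot': array([-3.02907569e-04,  1.83850574e-01,  9.82953747e-01, -8.98057146e-04]), 'contact_force': array([0.34764217, 0.15813803, 0.36564984]), 'moment': array([-0.05591427,  0.01721836,  0.02869241]), 'width': 0.08520561663365456}
scene {'intrinsics': array([[382.01156953,   0.        , 315.13851422],
       [  0.        , 382.01156953, 200.7262302 ],
       [  0.        ,   0.        ,   1.        ]]), 'R': array([[ 0.46510396, -0.88523702,  0.0058077 ],
       [-0.52068674, -0.27886296, -0.80692055],
       [ 0.71593549,  0.37227795, -0.59063144]]), 't': array([-0.19532078,  0.38095088,  0.46415315])}
scene level_base 0.77 [305.0, 176.8, 60.3, 63.9]
sce
[... 276 characters left out ...]
y([[ 0.00988307, -0.99978966,  0.01797104],
       [-0.99561065, -0.01151129, -0.09288127],
       [ 0.09306861, -0.01697421, -0.995515  ]]), 't': array([0.05169166, 0.59129033, 0.98130176])}
top level_base 0.94 [290.4, 163.3, 55.1, 64.5]
top screw_tip 0.72 [319.3, 209.3, 14.9, 15.1]
wrist {'intrinsics': array([[316.01838592,   0.        , 315.91656908],
       [  0.        , 316.01838592, 200.6806718 ],
       [  0.        ,   0.        ,   1.        ]]), 'R': array([[ 3.62304785e-01,  9.32059675e-01, -6.77619045e-05],
       [ 8.87913298e-01, -3.45122352e-01,  3.04139011e-01],
       [ 2.83452322e-01, -1.10251186e-01, -9.52627659e-01]]), 't': array([-0.57446225, -0.04048932,  0.38084938])}
```

```bash
python3 - <<'E'
import cv2,numpy as np
a=cv2.imread("pics/top0.png");b=cv2.imread("pics/scene0.png")
cv2.imwrite("pics/topz.png",cv2.resize(a[130:280,220:420],None,fx=4,fy=4,interpolation=cv2.INTER_CUBIC))
cv2.imwrite("pics/scz.png",cv2.resize(b[140:290,250:450],None,fx=4,fy=4,interpolation=cv2.INTER_CUBIC))
E
```

```text
(no output)
```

View pics/top0.png

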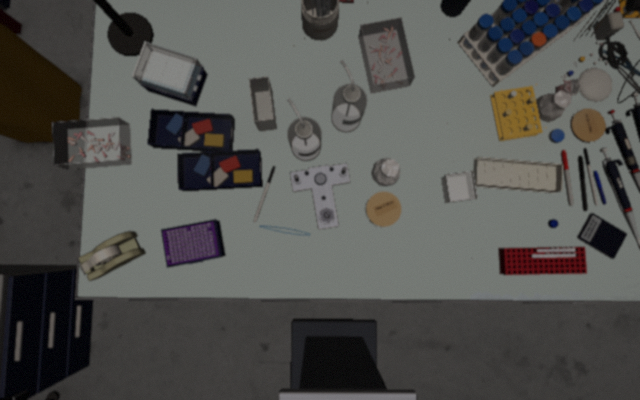

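View pics/scene0.png

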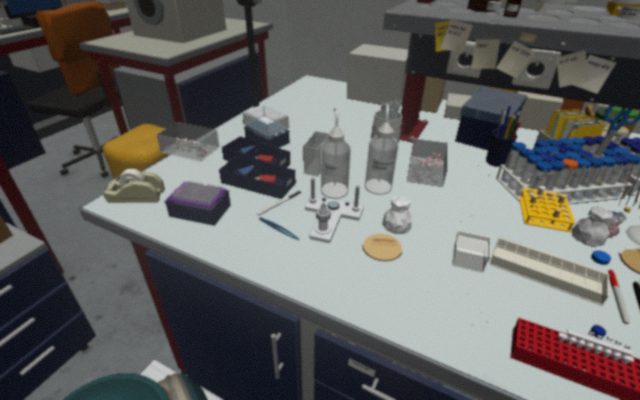

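```bash
sleep 1
```

```text
(no output)
```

View pics/topz.png

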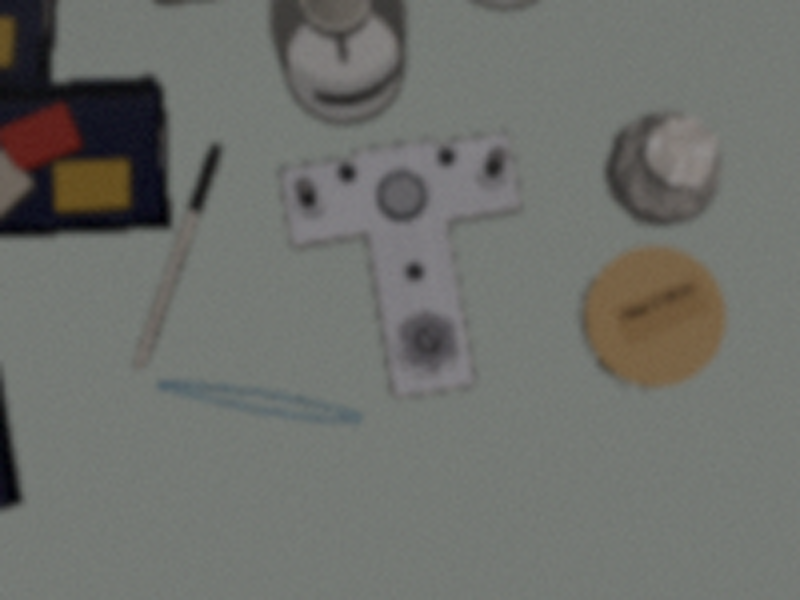

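View pics/scz.png

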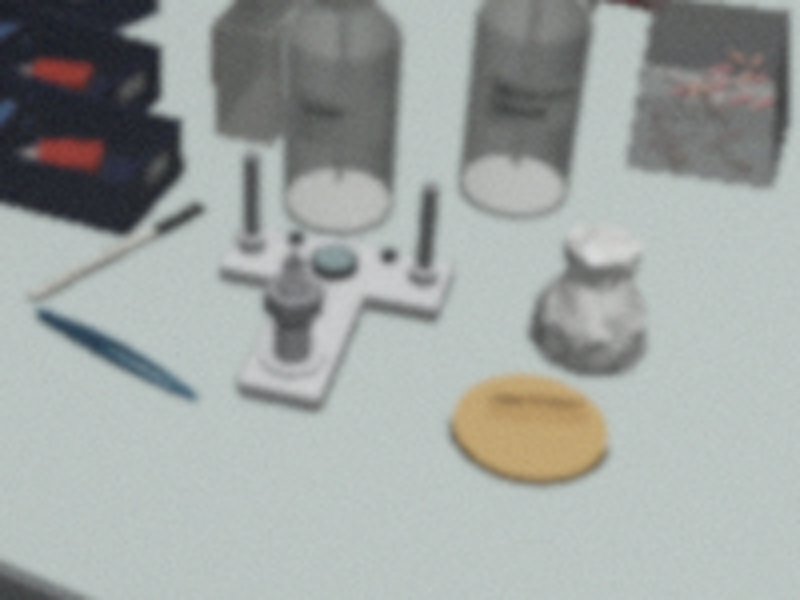

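```bash
cat > h.py <<'E'
import numpy as np,cv2
from rig import telemetry, imaging, manip, finder
def ray(p,uv,z):
    K=p["intrinsics"];R=p["R"];t=p["t"]
    d=R.T@np.linalg.inv(K)@np.array([uv[0],uv[1],1.]);c=-R.T@t
    return c+d*(z-c[2])/d[2]
def proj(p,X):
    q=p["K"] if 0 else p["intrinsics"]@(p["R"]@np.asarray(X,float)+p["t"]); return q[:2]/q[2]
E
python3 - <<'E'
from h import *
p=imaging.camera_params("top"); s=imaging.camera_params("scene")
X=ray(p,(327,215.5),.086); print("tip top",X, proj(s,X))
for uv in [(324.5,204.6)]: print("tip scene",ray(s,uv,.086))
z=lambda u,v:(220+u/4,130+v/4)
for n,u,v in [("far edge L",280,165),("farR",512,130),("nearL",393,395),("nearR",475,383)]:
    print(n,ray(p,z(u,v),.014))
for n,u,v in [("flask",665,165),("dish",655,315),("twL",160,385),("twR",360,418),("mkA",140,365),("mkB",215,148)]:
    print(n,ray(p,z(u,v),.01))
print(proj(p,[.2,.53,.25]),proj(s,[.2,.53,.25]),-p["R"].T@p["t"])
E
```

```text
tip top [0.55314901 0.05359561 0.086     ] [322.05052068 204.68417796]
tip scene [0.55593256 0.04904273 0.086     ]
far edge L [0.66206018 0.14114895 0.014     ]
farR [0.68500799 0.00286465 0.014     ]
nearL [0.52595014 0.07228588 0.014     ]
nearR [0.53352178 0.0239876  0.014     ]
flask [ 0.66567058 -0.08951847  0.01      ]
dish [ 0.57526009 -0.0832355   0.01      ]
twL [0.53052798 0.20987933 0.01      ]
twR [0.51230241 0.09160746 0.01      ]
mkA [0.5422065  0.22194771 0.01      ]
mkB [0.67249283 0.18042597 0.01      ]
[ 50.85563803 411.56473437] [-16.30601104 158.44614916] [0.49685569 0.07514412 1.03089146]
```

View pics/wrist0.png

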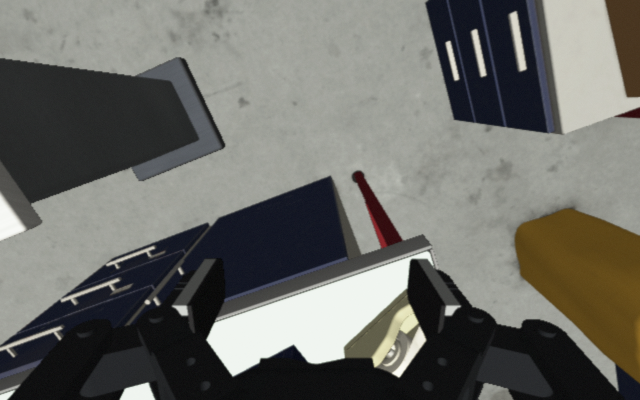

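Emit:
arm_command --steps '[[[0,0,0.12],[29,-40,0],0],[[0,0,0.12],[29,-40,0],0],[[0,0,0.12],[29,-40,0],0],[[0,0,0.12],[29,-40,0],0],[[0,0,0.12],[29,-40,0],0],[[0,0,0.12],[29,-40,0],0],[[0,0,0.12],[29,-40,0],0],[[0,0,0.12],[29,-40,0],0],[[0,0,0.12],[29,-40,0],0],[[0,0,0.12],[29,-40,0],0],[[0,0,0.12],[29,-40,0],0],[[0,0,0.12],[29,-40,0],0],[[0,0,0],[0,0,0],0]]'

```text
clock: 2.08
position: [0.5579, 0.0533, 0.231]
ee_rot: [0.0, -0.508, 0.861, -0.001]
contact_force: [-0.3, 0.6, 0.0]
width: 0.0851
```

```bash
cat >> h.py <<'E'
def look(n):
    s=telemetry.get_state(); p=imaging.camera_params("wrist"); im=imaging.get_image("wrist"); cv2.imwrite(f"pics/{n}.png",im)
    return s,p,im
E
python3 - <<'E'
from h import *
s,p,im=look("w1"); print(s["position"],s["qpos"],s["contact_force"],s["moment"])
for th in ["jam_nut","screw_tip","level_base"]:
    for d in finder.cut_out("wrist",th)[:2]: print(th,d["score"],d["extent"])
print(proj(p,[.555,.052,.086]), -p["R"].T@p["t"])
E
```

```text
[0.55790337 0.05325444 0.23095783] [-2.83230341e-02  2.53811187e-01  1.53705491e+00 -1.03338024e-03
  1.34990848e+00 -2.66506324e+00] [-0.30386215  0.62221869  0.0298557 ] [0.04322988 0.00959883 0.01618814]
jam_nut 0.74 [300.3, 165.4, 36.0, 31.3]
jam_nut 0.39 [118.1, 71.7, 81.4, 64.4]
screw_tip 0.95 [303.0, 162.6, 26.8, 33.9]
level_base 0.85 [201.6, 137.6, 142.4, 148.2]
[319.49927761 184.05471334] [ 0.52100975 -0.01546562  0.37482044]
```

View pics/w1.png

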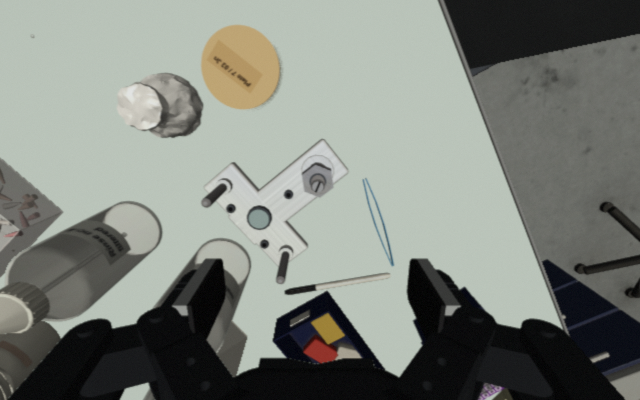

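```bash
python3 - <<'E'
from h import *
im=cv2.imread("pics/w1.png")
cv2.imwrite("pics/w1z.png",cv2.resize(im[130:230,250:380],None,fx=6,fy=6,interpolation=cv2.INTER_CUBIC))
E
```

```text
(no output)
```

View pics/w1z.png

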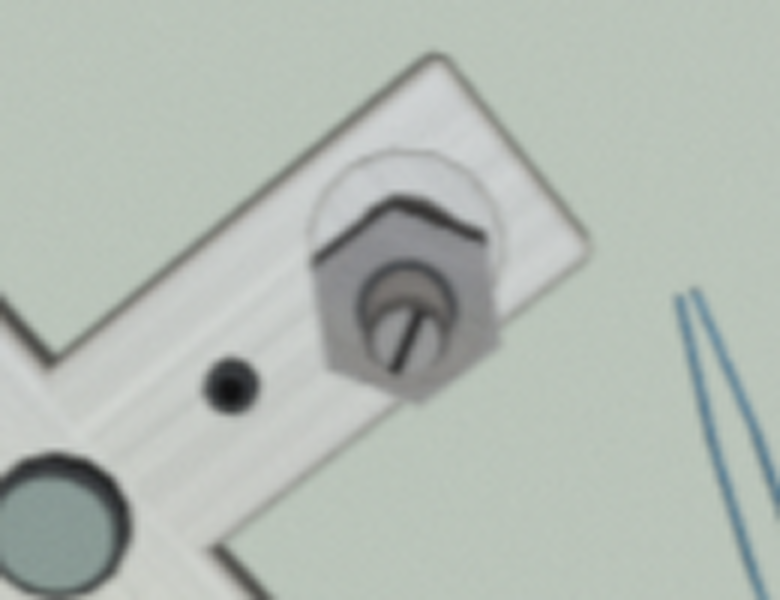

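```bash
python3 - <<'E'
from h import *
from scipy.optimize import least_squares
p=imaging.camera_params("wrist")
f=lambda u,v:np.array([250+(u+.5)/6-.5,130+(v+.5)/6-.5])
print("tip",ray(p,f(405,335),.086))
c=np.array([f(*q) for q in [(398,210),(485,243),(498,345),(420,402),(330,368),(316,265)]])
def hexa(a): 
    return np.array([[a[0]+.01732*np.cos(a[3]-k*np.pi/3),a[1]+.01732*np.sin(a[3]-k*np.pi/3),a[2]] for k in range(6)])
best=None
for s in (1,-1):
  for y0 in np.arange(0,6.28,.5):
    def r(a):
        h=hexa(a); h=h if s==1 else h[::-1]
        return (np.array([proj(p,x) for x in h])-c).ravel()
    o=least_squares(r,[.555,.052,.066,y0])
    if best is None or o.cost<best[0]: best=(o.cost,s,o.x,r(o.x))
print(best); print("corner yaw mod60 deg",np.degrees(best[2][3])%60,"flat normal mod60",(np.degrees(best[2][3])+30)%60)
E
```

```text
tip [0.55461013 0.0561105  0.086     ]
(np.float64(0.9319912191127157), 1, array([0.55550295, 0.05903468, 0.05545218, 4.33801175]), array([-0.47363867, -0.26074991,  0.52876212,  0.65065513,  0.21747322,
       -0.24692701,  0.01991116, -0.16194134, -0.15996708, -0.58630039,
       -0.12912836,  0.58975937]))
corner yaw mod60 deg 8.549765008703247 flat normal mod60 38.549765008703275
```

Emit:
arm_command --steps '[[[0,0,-0.184],[-3,1,-16],0],[[0,0,-0.184],[0,0,-16],0],[[0,0,-0.184],[0,0,-16],0],[[0,0,-0.184],[0,0,-16],0],[[0,0,-0.184],[0,0,-16],0],[[0,0,0],[0,0,0],0]]'

```text
clock: 3.02
position: [0.5512, 0.0584, 0.1505]
ee_rot: [-0.001, -0.077, 0.997, 0.0]
contact_force: [0.3, 0.1, 0.5]
width: 0.0856
```

```bash
python3 - <<'E'
from h import *
s,p,im=look("w2"); print(s["position"],s["ee_rot"],s["qpos"],s["contact_force"],s["moment"])
q=proj(p,[.5547,.0540,.066]); print(q,proj(p,s["position"]))
np.save("p2.npy",p,allow_pickle=True)
u,v=int(q[0]),int(q[1]); print(u-65,v-50)
cv2.imwrite("pics/w2z.png",cv2.resize(im[v-50:v+50,u-65:u+65],None,fx=6,fy=6,interpolation=cv2.INTER_CUBIC))
E
```

```text
[0.55120227 0.05838277 0.15052074] [-1.37629826e-03 -7.68584508e-02  9.97041021e-01  2.94237749e-04] [-2.02214190e-02  3.03883162e-01  1.67520321e+00  3.46813587e-04
  1.16530300e+00 -1.74502380e+00] [0.32700174 0.10391855 0.49198107] [0.01192642 0.05610411 0.03648437]
[310.78792594 209.69752413] [317.86744295 259.21709635]
245 159
```

View pics/w2.png

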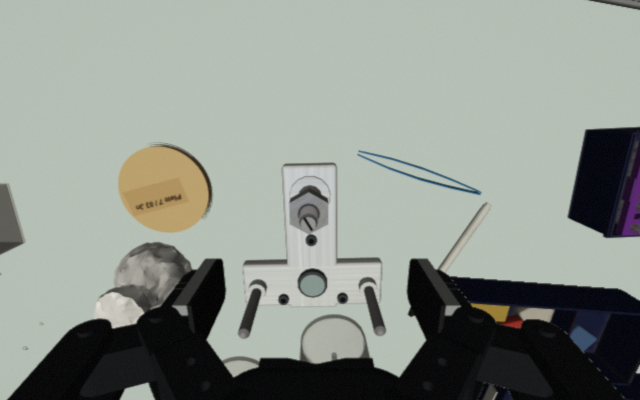

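View pics/w2z.png

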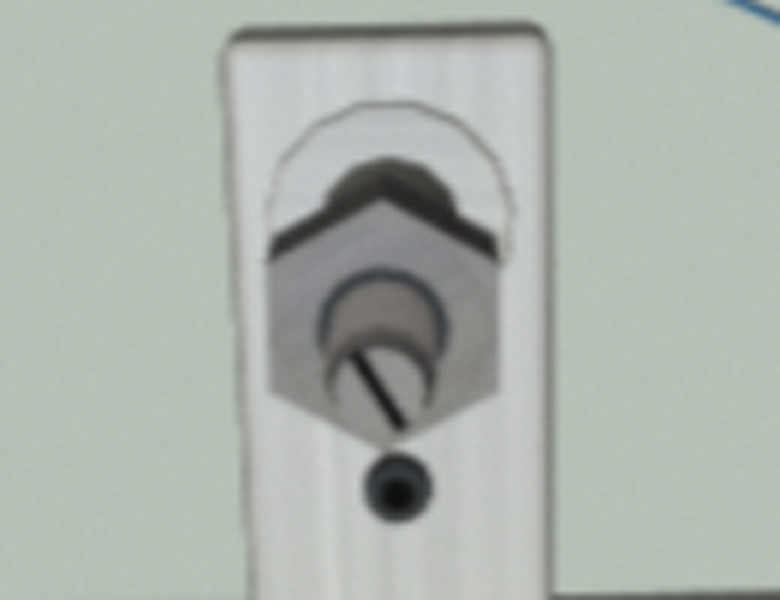

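```bash
python3 - <<'E'
from h import *
from scipy.optimize import least_squares
p=np.load("p2.npy",allow_pickle=True).item()
s=telemetry.get_state()["position"]
f=lambda u,v:np.array([245+(u+.5)/6-.5,159+(v+.5)/6-.5])
print("tip",ray(p,f(382,385),.086))
c=np.array([f(*q) for q in [(382,197),(498,258),(498,393),(388,448),(268,393),(268,258)]])
def hexa(a,z): 
    return np.array([[a[0]+.01732*np.cos(a[2]-k*np.pi/3),a[1]+.01732*np.sin(a[2]-k*np.pi/3),z] for k in range(6)])
def fit(zf):
  best=None
  for y0 in np.arange(0,6.28,.5):
    r=lambda a:(np.array([proj(p,x) for x in hexa(a,zf if zf else a[3])])-c).ravel()
    o=least_squares(r,[.555,.054,y0]+([] if zf else [.065]))
    if best is None or o.cost<best.cost: best=o
  return best
for z in [None,.062,.065,.068]:
  b=fit(z); print(z,b.cost,b.x,"flat",(np.degrees(b.x[2])+30)%60)
q=telemetry.get_state()["qpos"]; print("jaw yaw",np.degrees(q[0]-q[5]))
# tool-axis line in cam frame
print(s, -p["R"].T@p["t"])
E
```

```text
tip [0.55771726 0.05293441 0.086     ]
None 1.4108711679110486 [0.55800212 0.05270886 3.29852861 0.06468271] flat 38.99176771640478
0.062 1.6002046096984202 [0.55895362 0.05278986 3.29852983] flat 38.99183796820117
0.065 1.413589309326841 [0.5578896  0.05269928 3.29852846] flat 38.99175945668466
0.068 1.7158900428400083 [0.55682583 0.05260874 3.29852705] flat 38.991678722747565
jaw yaw 98.86957015983886
[0.55208185 0.05818134 0.15141817] [0.47554209 0.04562682 0.29456071]
```

Emit:
arm_command --steps '[[[0,0,0],[5,-5,-10],0],[[0,0,0],[0,0,-20],0],[[0,0,0],[0,0,-20],0],[[0,0,0],[0,0,-20],0],[[0,0,0],[0,0,-20],0],[[0,0,0],[0,0,0],0],[[0,0,0],[0,0,0],0]]'

```text
clock: 3.95
position: [0.5587, 0.052, 0.062]
ee_rot: [0.001, -0.075, 0.997, -0.0]
contact_force: [0.1, 0.6, 0.1]
width: 0.0852
```

```bash
python3 - <<'E'
from h import *
s,p,im=look("w3"); print(s["position"],s["ee_rot"],s["qpos"],s["contact_force"],s["moment"])
q=proj(p,[.5575,.0528,.066]); print(q,proj(p,s["position"]),proj(p,s["position"]+[0,0,.019]))
np.save("p3.npy",p,allow_pickle=True)
E
```

```text
[0.55868081 0.05202099 0.06201266] [ 7.39436634e-04 -7.52901434e-02  9.97161393e-01 -6.64926644e-05] [-3.11738370e-02  4.00057080e-01  1.77920960e+00  3.05279922e-05
  9.60841340e-01 -1.75271059e+00] [0.05417864 0.60270543 0.13992561] [ 0.04539461 -0.00482185  0.00240699]
[319.84036768 261.12022331] [317.87866425 259.14123838] [318.11121265 279.45512469]
```

View pics/w3.png

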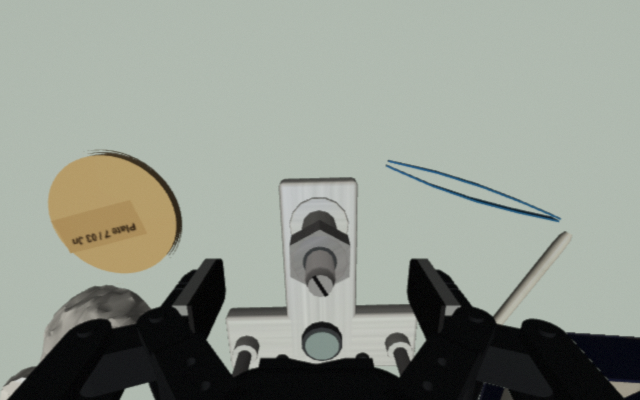

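```bash
python3 - <<'E'
from h import *
im=cv2.imread("pics/w3.png")
cv2.imwrite("pics/w3z.png",cv2.resize(im[205:305,255:385],None,fx=6,fy=6,interpolation=cv2.INTER_CUBIC))
E
```

```text
(no output)
```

View pics/w3z.png

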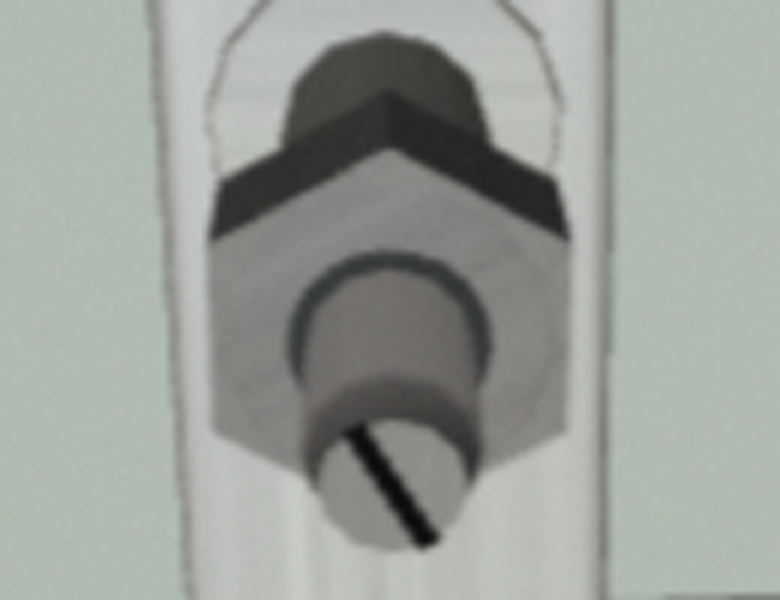

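```bash
python3 - <<'E'
from h import *
from scipy.optimize import least_squares
p=np.load("p3.npy",allow_pickle=True).item()
s=np.array([.55868,.05202,.06201])
f=lambda u,v:np.array([255+(u+.5)/6-.5,205+(v+.5)/6-.5])
print("tip",ray(p,f(392,482),.086))
c=np.array([f(*q) for q in [(389,150),(570,238),(568,432),(212,432),(210,240)]])
ks=[0,1,2,4,5]
def fit(zf):
  best=None
  for y0 in np.arange(0,6.28,.5):
    def r(a):
      z=zf if zf else a[3]
      return (np.array([proj(p,[a[0]+.01732*np.cos(a[2]-k*np.pi/3),a[1]+.01732*np.sin(a[2]-k*np.pi/3),z]) for k in ks])-c).ravel()
    o=least_squares(r,[.555,.054,y0]+([] if zf else [.065]))
    if best is None or o.cost<best.cost: best=o
  return best
Rt=None
for z in [None,.062,.065,.068]:
  b=fit(z); d=b.x[:2]-s[:2]
  a=np.radians(99); print(z,b.cost,b.x,"flat",(np.degrees(b.x[2])+30)%60,"jaw off mm",1e3*(d@[np.cos(a),np.sin(a)]),"perp",1e3*(d@[np.sin(a),-np.cos(a)]))
E
```

```text
tip [0.55819444 0.05270989 0.086     ]
None 1.3100410863224694 [0.55834133 0.05280414 3.29576282 0.06426618] flat 38.83330006428821 jaw off mm 0.8274614481897785 perp -0.21183925366707276
0.062 1.9677507270424885 [ 0.55948343  0.0530049  -2.98741282] flat 38.83385355481545 jaw off mm 0.8470936875453811 perp 0.9476080222510901
0.065 1.3819535225995643 [ 0.55797161  0.05273914 -2.98742568] flat 38.83311695406971 jaw off mm 0.8211032293470991 perp -0.5871687927847493
0.068 3.253216101072899 [0.55646073 0.05247352 3.2957462 ] flat 38.83234765970906 jaw off mm 0.795103626784426 perp -2.121006099564984
```

Emit:
arm_command --steps '[[[0,0,0],[-0.5,0.7,-12],60],[[0,0,0],[0,0,-11],90],[[0,0,0],[0,0,0],130],[[0,0,0],[0,0,0],140],[[0,0,0],[0,0,0],140]]' --newtons 40

```text
clock: 4.62
position: [0.5576, 0.0529, 0.0385]
ee_rot: [0.0, -0.075, 0.997, 0.0]
contact_force: [0.3, -0.6, 0.1]
width: 0.0383
```

```bash
python3 - <<'E'
from h import *
s,p,im=look("w4"); print(s["position"],s["ee_rot"],s["qpos"],s["contact_force"],s["moment"],s["width"])
E
```

```text
[0.5576196  0.05286082 0.0385437 ] [ 2.72437870e-04 -7.50483043e-02  9.97179862e-01  1.56117031e-05] [-2.97642935e-02  4.27285755e-01  1.80670711e+00  1.11839288e-04
  9.07061182e-01 -1.75086737e+00] [ 0.27635941 -0.64166564  0.07005688] [ 0.0243485  -0.03481731  0.00488915] 0.0382885570715647
```

View pics/w4.png

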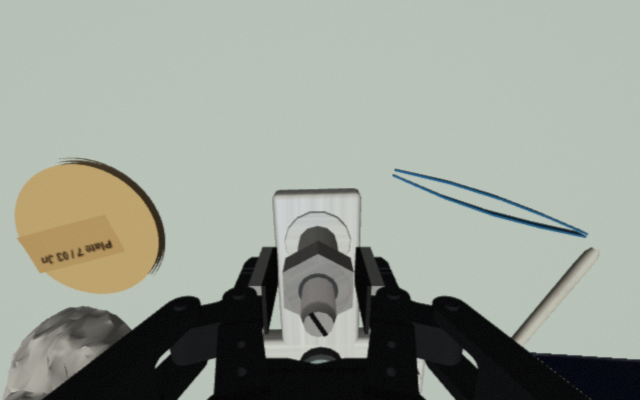

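Emit:
arm_command --steps '[[[0,0,0],[0,0,0],200],[[0,0,0],[0,0,0],200],[[0,0,0],[0,0,0],200]]' --newtons 40

```text
clock: 5.05
position: [0.5575, 0.0535, 0.0388]
ee_rot: [0.0, -0.075, 0.997, 0.001]
contact_force: [-1.9, 5.0, 4.9]
width: 0.0294
```

```bash
cat >> h.py <<'E'
def st():
    s=telemetry.get_state(); q=s["qpos"]
    print("t%.2f"%s["clock"],"pos",np.round(s["position"]*1e3,2),"yaw %.3f q6 %.3f"%(q[0]-q[5],q[5]),"F",np.round(s["contact_force"],2),"M",np.round(s["moment"],3),"w %.2f"%(s["width"]*1e3),"e6 %.4f"%s["effort"][5])
E
python3 -c "
from h import *
st()"
```

```text
t5.05 pos [557.49  53.53  38.81] yaw 1.722 q6 -1.751 F [-1.95  4.95  4.93] M [0.69  0.145 0.025] w 29.39 e6 0.0051
```

Emit:
arm_command --steps '[[[0,0,-0.15],[-0.2,0.6,0.4],200],[[0,0,-0.15],[0,0,-0.14],200],[[0,0,-0.15],[0,0,-0.14],200]]'

```text
clock: 5.42
position: [0.5575, 0.0534, 0.0384]
ee_rot: [0.0, 0.152, 0.988, 0.0]
contact_force: [0.2, 1.5, 2.1]
width: 0.0288
```

```bash
python3 -c "
from h import *
st()"
```

```text
t5.42 pos [557.45  53.43  38.42] yaw 1.266 q6 -1.295 F [0.24 1.5  2.11] M [0.351 0.003 0.072] w 28.83 e6 -0.9463
```

Emit:
arm_command --steps '[[[0,0,-0.15],[0,0.1,-0.14],200],[[0,0,-0.15],[0,0,-0.14],200],[[0,0,-0.15],[0,0,-0.14],200],[[0,0,-0.15],[0,0,-0.14],200],[[0,0,-0.15],[0,0,-0.14],200],[[0,0,-0.15],[0,0,-0.14],200]]'

```text
clock: 6.18
position: [0.5573, 0.0532, 0.0376]
ee_rot: [0.0, 0.566, 0.824, -0.0]
contact_force: [-0.0, 1.5, 2.0]
width: 0.0294
```

```bash
python3 -c "
from h import *
st()"
```

```text
t6.17 pos [557.3   53.22  37.57] yaw 0.366 q6 -0.395 F [-0.05  1.53  1.97] M [0.285 0.055 0.051] w 29.40 e6 -0.9462
```

Emit:
arm_command --steps '[[[0,0,-0.15],[0,0.1,-0.14],200],[[0,0,-0.15],[0,0,-0.14],200],[[0,0,-0.15],[0,0,-0.14],200],[[0,0,-0.15],[0,0,-0.14],200]]'

```text
clock: 6.68
position: [0.5571, 0.0532, 0.037]
ee_rot: [0.0, 0.785, 0.62, -0.0]
contact_force: [-0.7, 1.5, 2.7]
width: 0.0291
```

```bash
python3 -c "
from h import *
st()"
```

```text
t6.67 pos [557.1   53.23  37.  ] yaw -0.234 q6 0.206 F [-0.68  1.54  2.68] M [0.185 0.136 0.011] w 29.13 e6 -0.9458
```

Emit:
arm_command --steps '[[[0,0,-0.1],[0,0,-0.1],200],[[0,0,-0.1],[0,0,-0.1],200],[[0,0,-0.1],[0,0,-0.1],200]]'

```text
clock: 7.05
position: [0.557, 0.0532, 0.0368]
ee_rot: [0.0, 0.868, 0.496, -0.0]
contact_force: [-0.5, 0.7, 2.3]
width: 0.0293
```

```bash
python3 -c "
from h import *
st()"
```

```text
t7.05 pos [557.02  53.25  36.75] yaw -0.532 q6 0.504 F [-0.5   0.75  2.33] M [0.227 0.166 0.072] w 29.26 e6 -0.6177
```

Emit:
arm_command --steps '[[[0,0,-0.1],[0,0,-0.1],200],[[0,0,-0.1],[0,0,-0.1],200]]'

```text
clock: 7.3
position: [0.5569, 0.0533, 0.0365]
ee_rot: [0.0, 0.913, 0.407, -0.0]
contact_force: [-1.1, 2.2, 3.6]
width: 0.0292
```

```bash
python3 -c "
from h import *
st()"
```

```text
t7.30 pos [556.94  53.31  36.53] yaw -0.732 q6 0.704 F [-1.12  2.19  3.61] M [ 0.26   0.19  -0.006] w 29.24 e6 -0.6182
```

```bash
cat >> h.py <<'E'
def stm(n=5):
    M=[];E=[];F=[]
    for i in range(n):
        s=telemetry.get_state(); M.append(s["moment"]);E.append(s["effort"][5]);F.append(s["contact_force"]); imaging.get_image("top")
    st(); print("meanM",np.round(np.mean(M,0),3),"Mz",np.round(np.array(M)[:,2],3),"F",np.round(np.mean(F,0),2),"e6",np.round(E,4))
E
python3 -c "
from h import *
stm()"
```

```text
t7.55 pos [556.94  53.33  36.54] yaw -0.728 q6 0.700 F [-1.61 -0.39  3.52] M [ 0.111  0.197 -0.037] w 29.12 e6 -0.0541
meanM [ 0.173  0.186 -0.086] Mz [-0.006 -0.106 -0.143 -0.109 -0.066] F [-1.25  0.77  3.22] e6 [-0.6182  0.1665  0.2836  0.0384 -0.0423]
```

Emit:
arm_command --steps '[[[0,0,-0.08],[0,0,-0.08],200],[[0,0,-0.08],[0,0,-0.08],200]]'

```text
clock: 7.8
position: [0.5569, 0.0534, 0.0364]
ee_rot: [0.0, 0.943, 0.334, -0.0]
contact_force: [-2.2, 1.2, 3.7]
width: 0.0292
```

```bash
python3 -c "
from h import *
st()"
```

```text
t7.80 pos [556.94  53.35  36.4 ] yaw -0.891 q6 0.862 F [-2.16  1.21  3.66] M [0.076 0.171 0.012] w 29.18 e6 -0.4885
```

Emit:
arm_command --steps '[[[0,0,-0.08],[0,0,-0.08],200]]'

```text
clock: 7.92
position: [0.5569, 0.0534, 0.0363]
ee_rot: [0.0, 0.955, 0.296, -0.0]
contact_force: [-1.1, 0.5, 2.8]
width: 0.0295
```

```bash
python3 -c "
from h import *
st()"
```

```text
t7.92 pos [556.92  53.37  36.29] yaw -0.971 q6 0.942 F [-1.07  0.51  2.83] M [0.102 0.223 0.033] w 29.53 e6 -0.4869
```

Emit:
arm_command --steps '[[[0,0,-0.08],[0,0,-0.08],200]]'

```text
clock: 8.05
position: [0.5569, 0.0534, 0.0362]
ee_rot: [0.0, 0.966, 0.257, -0.0]
contact_force: [-1.4, 0.9, 3.4]
width: 0.0294
```

```bash
python3 -c "
from h import *
st()"
```

```text
t8.05 pos [556.91  53.38  36.21] yaw -1.051 q6 1.022 F [-1.43  0.9   3.37] M [0.132 0.173 0.085] w 29.39 e6 -0.4870
```

Emit:
arm_command --steps '[[[0,0,-0.08],[0,0,-0.08],200]]'

```text
clock: 8.18
position: [0.5569, 0.0534, 0.0361]
ee_rot: [0.0, 0.976, 0.219, -0.0]
contact_force: [-2.3, 1.4, 3.6]
width: 0.0294
```

```bash
python3 -c "
from h import *
st()"
```

```text
t8.18 pos [556.87  53.42  36.13] yaw -1.131 q6 1.102 F [-2.27  1.36  3.64] M [0.147 0.158 0.   ] w 29.40 e6 -0.4871
```

Emit:
arm_command --steps '[[[0,0,-0.08],[0,0,-0.08],200]]'

```text
clock: 8.3
position: [0.5569, 0.0534, 0.0361]
ee_rot: [0.0, 0.984, 0.179, -0.0]
contact_force: [-1.4, 0.7, 3.8]
width: 0.0291
```

```bash
python3 -c "
from h import *
st()"
```

```text
t8.30 pos [556.87  53.44  36.07] yaw -1.211 q6 1.182 F [-1.43  0.66  3.81] M [ 0.135  0.2   -0.014] w 29.06 e6 -0.4871
```

Emit:
arm_command --steps '[[[0,0,-0.08],[0.1,0,-0.08],200],[[0,0,-0.08],[0,0,-0.08],200]]'

```text
clock: 8.55
position: [0.5569, 0.0535, 0.0359]
ee_rot: [0.0, 0.995, 0.1, -0.0]
contact_force: [-1.7, 0.6, 4.0]
width: 0.0294
```

```bash
python3 -c "
from h import *
st()"
```

```text
t8.55 pos [556.85  53.48  35.88] yaw -1.371 q6 1.342 F [-1.74  0.6   3.99] M [ 0.17   0.24  -0.013] w 29.41 e6 -0.4872
```

Emit:
arm_command --steps '[[[0,0,-0.08],[0,0,-0.08],200],[[0,0,-0.08],[0,0,-0.08],200]]'

```text
clock: 8.8
position: [0.5569, 0.0535, 0.0357]
ee_rot: [0.0, 1.0, 0.02, -0.0]
contact_force: [-2.4, 0.3, 3.3]
width: 0.0291
```

```bash
python3 -c "
from h import *
st()"
```

```text
t8.80 pos [556.85  53.54  35.75] yaw -1.530 q6 1.502 F [-2.4   0.28  3.35] M [ 0.182  0.213 -0.01 ] w 29.11 e6 -0.4873
```

Emit:
arm_command --steps '[[[0,0,-0.08],[0,0,-0.08],200],[[0,0,-0.08],[0,0,-0.08],200]]'

```text
clock: 9.05
position: [0.5569, 0.0536, 0.0356]
ee_rot: [0.0, 0.998, -0.06, -0.0]
contact_force: [-1.0, 2.1, 2.9]
width: 0.0295
```

```bash
python3 -c "
from h import *
st()"
```

```text
t9.05 pos [556.87  53.58  35.61] yaw -1.690 q6 1.662 F [-0.96  2.06  2.94] M [0.274 0.279 0.093] w 29.54 e6 -0.4874
```

```bash
python3 -c "
from h import *
s,p,im=look('w5'); st()
cv2.imwrite('pics/w5z.png',cv2.resize(im[200:350,220:420],None,fx=4,fy=4,interpolation=cv2.INTER_CUBIC))"
```

```text
t9.10 pos [556.84  53.6   35.59] yaw -1.692 q6 1.664 F [-0.92  1.5   3.1 ] M [ 0.173  0.242 -0.038] w 29.22 e6 0.1433
```

View pics/w5z.png

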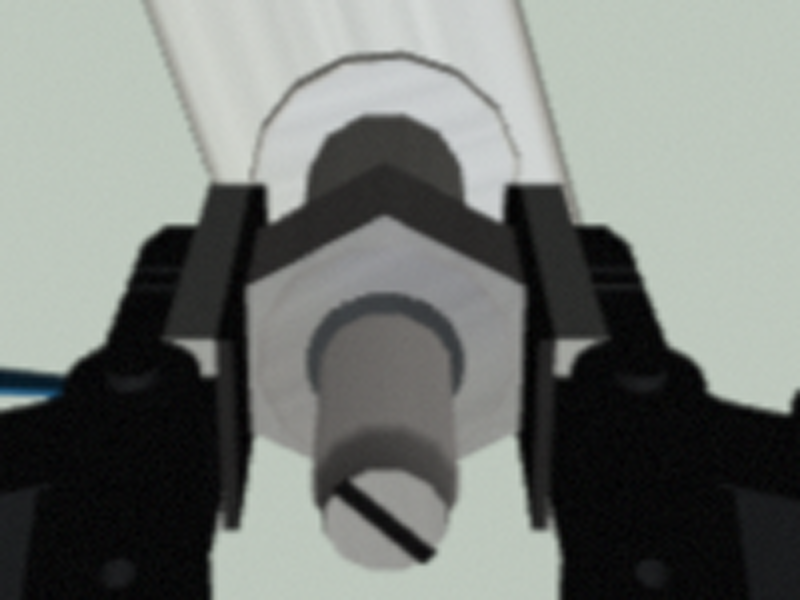

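Emit:
arm_command --steps '[[[0,0,-0.08],[0.1,0,-0.08],200],[[0,0,-0.08],[0,0,-0.08],200]]'

```text
clock: 9.35
position: [0.5569, 0.0537, 0.0354]
ee_rot: [0.0, 0.99, -0.139, -0.0]
contact_force: [-2.1, 1.2, 4.8]
width: 0.0293
```

```bash
python3 -c "
from h import *
st()"
```

```text
t9.35 pos [556.88  53.66  35.42] yaw -1.849 q6 1.821 F [-2.12  1.24  4.78] M [0.272 0.289 0.013] w 29.31 e6 -0.4889
```

Emit:
arm_command --steps '[[[0,0,-0.08],[0,0,-0.08],200]]'

```text
clock: 9.48
position: [0.5569, 0.0536, 0.0354]
ee_rot: [0.0, 0.984, -0.178, -0.0]
contact_force: [-2.2, 0.9, 4.3]
width: 0.0289
```

```bash
python3 -c "
from h import *
st()"
```

```text
t9.47 pos [556.87  53.64  35.39] yaw -1.929 q6 1.901 F [-2.16  0.91  4.33] M [0.284 0.307 0.086] w 28.87 e6 -0.4755
```

Emit:
arm_command --steps '[[[0,0,-0.08],[0,0,-0.08],200]]'

```text
clock: 9.6
position: [0.5569, 0.0537, 0.0354]
ee_rot: [0.0, 0.976, -0.217, -0.0]
contact_force: [-2.3, 2.8, 4.6]
width: 0.0293
```

```bash
python3 -c "
from h import *
st()"
```

```text
t9.60 pos [556.89  53.69  35.4 ] yaw -2.009 q6 1.981 F [-2.29  2.83  4.56] M [0.269 0.279 0.024] w 29.25 e6 -0.4547
```

Emit:
arm_command --steps '[[[0,0,-0.08],[0,0,-0.08],200]]'

```text
clock: 9.72
position: [0.5569, 0.0537, 0.0353]
ee_rot: [0.0, 0.967, -0.256, -0.0]
contact_force: [-2.6, 2.0, 4.4]
width: 0.029
```

```bash
python3 -c "
from h import *
st()"
```

```text
t9.72 pos [556.89  53.71  35.35] yaw -2.089 q6 2.061 F [-2.64  1.96  4.42] M [0.26  0.296 0.126] w 29.04 e6 -0.4346
```

Emit:
arm_command --steps '[[[0,0,-0.08],[0,0,-0.06],200],[[0,0,-0.08],[0,0,-0.06],200]]'

```text
clock: 9.98
position: [0.5569, 0.0537, 0.0353]
ee_rot: [0.0, 0.943, -0.333, -0.0]
contact_force: [-1.6, 1.9, 5.6]
width: 0.0291
```

```bash
python3 -c "
from h import *
st()"
```

```text
t9.97 pos [556.92  53.74  35.32] yaw -2.249 q6 2.221 F [-1.56  1.85  5.61] M [0.296 0.365 0.108] w 29.08 e6 -0.3955
```

Emit:
arm_command --steps '[[[0,0,-0.08],[0,0,-0.06],200]]'

```text
clock: 10.1
position: [0.557, 0.0537, 0.0353]
ee_rot: [0.0, 0.929, -0.37, -0.0]
contact_force: [-2.5, 2.5, 5.3]
width: 0.0292
```

```bash
python3 -c "
from h import *
st()"
```

```text
t10.10 pos [556.97  53.74  35.29] yaw -2.329 q6 2.301 F [-2.46  2.49  5.26] M [0.29  0.349 0.176] w 29.16 e6 -0.3764
```

Emit:
arm_command --steps '[[[0,0,-0.08],[0,0,-0.06],200]]'

```text
clock: 10.22
position: [0.557, 0.0538, 0.0353]
ee_rot: [0.0, 0.913, -0.407, -0.0]
contact_force: [-1.1, 1.8, 5.5]
width: 0.0291
```

```bash
python3 -c "
from h import *
st()"
```

```text
t10.22 pos [556.97  53.77  35.3 ] yaw -2.409 q6 2.381 F [-1.14  1.82  5.54] M [0.283 0.382 0.14 ] w 29.12 e6 -0.3578
```

Emit:
arm_command --steps '[[[0,0,-0.08],[0,0,-0.04],200]]'

```text
clock: 10.35
position: [0.557, 0.0538, 0.0353]
ee_rot: [0.0, 0.896, -0.443, -0.0]
contact_force: [-2.0, 2.3, 6.1]
width: 0.0291
```

```bash
python3 -c "
from h import *
st()"
```

```text
t10.35 pos [557.    53.79  35.25] yaw -2.489 q6 2.461 F [-2.04  2.35  6.1 ] M [0.293 0.302 0.14 ] w 29.06 e6 -0.3396
```

Emit:
arm_command --steps '[[[0,0,-0.08],[0,0,-0.04],200]]'

```text
clock: 10.48
position: [0.557, 0.0538, 0.0352]
ee_rot: [0.0, 0.878, -0.479, -0.0]
contact_force: [-2.7, 1.6, 6.0]
width: 0.0295
```

```bash
python3 -c "
from h import *
st()"
```

```text
t10.47 pos [557.    53.81  35.25] yaw -2.569 q6 2.541 F [-2.68  1.63  6.03] M [0.271 0.374 0.19 ] w 29.49 e6 -0.3212
```

Emit:
arm_command --steps '[[[0,0,-0.08],[0,0,-0.04],200]]'

```text
clock: 10.6
position: [0.5571, 0.0538, 0.0353]
ee_rot: [0.0, 0.858, -0.513, -0.0]
contact_force: [-1.5, 2.0, 5.9]
width: 0.0294
```

```bash
python3 -c "
from h import *
st()
s,p,im=look('w6'); np.save('p6.npy',p,allow_pickle=True)
stm(5)
cv2.imwrite('pics/w6z.png',cv2.resize(im[200:350,220:420],None,fx=4,fy=4,interpolation=cv2.INTER_CUBIC))"
```

```text
t10.60 pos [557.06  53.81  35.26] yaw -2.649 q6 2.621 F [-1.51  2.01  5.9 ] M [0.32  0.372 0.216] w 29.40 e6 -0.3027
t10.90 pos [557.04  53.82  35.24] yaw -2.647 q6 2.619 F [-2.74  2.04  6.34] M [0.309 0.381 0.07 ] w 29.50 e6 0.0369
meanM [0.33  0.332 0.024] Mz [0.036 0.016 0.015 0.038 0.015] F [-2.46  1.74  6.13] e6 [0.3154 0.2581 0.0824 0.0439 0.0376]
```

View pics/w6z.png

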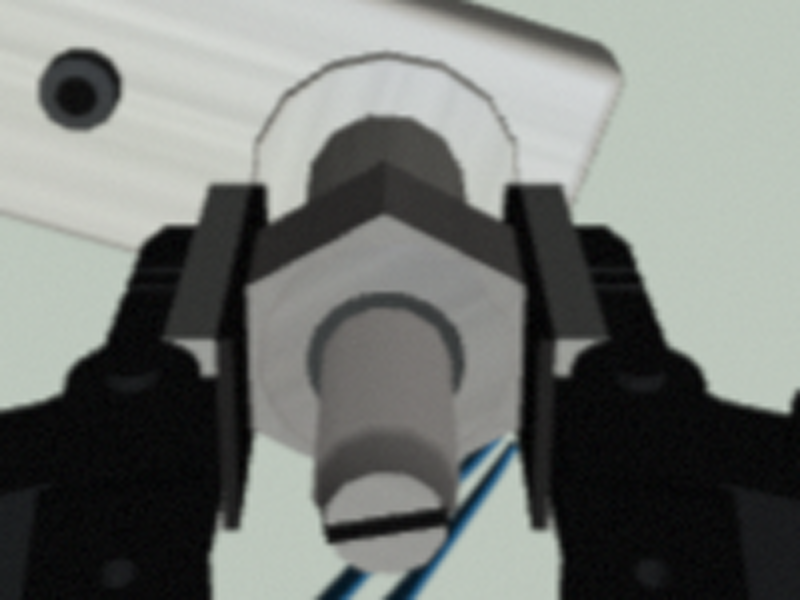

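```bash
python3 - <<'E'
from h import *
p3=np.load("p3.npy",allow_pickle=True).item();p6=np.load("p6.npy",allow_pickle=True).item()
p2=np.load("p2.npy",allow_pickle=True).item()
def ang(p,a,b):
    A=ray(p,a,.086);B=ray(p,b,.086); d=B-A; return np.degrees(np.arctan2(d[1],d[0]))%180, A,B
g=lambda u0,v0,k:(lambda u,v:(u0+(u+.5)/k-.5,v0+(v+.5)/k-.5))
f2=g(245,159,6);f3=g(255,205,6);f6=g(220,200,4)
print(ang(p2,f2(355,352),f2(402,430)))
print(ang(p3,f3(352,428),f3(430,545)))
print(ang(p6,f6(327,534),f6(448,517)))
im=cv2.imread("pics/w6.png");cv2.imwrite("pics/w6zz.png",cv2.resize(im[300:350,290:345],None,fx=10,fy=10,interpolation=cv2.INTER_CUBIC))
im=cv2.imread("pics/w3.png");cv2.imwrite("pics/w3zz.png",cv2.resize(im[262:308,290:350],None,fx=10,fy=10,interpolation=cv2.INTER_CUBIC))
E
```

```text
(np.float64(37.72033963443643), array([0.55409132, 0.04920157, 0.086     ]), array([0.56303223, 0.05611696, 0.086     ]))
(np.float64(38.859432565911696), array([0.5542235 , 0.04918863, 0.086     ]), array([0.56302366, 0.05627918, 0.086     ]))
(np.float64(37.81624672691103), array([0.56185534, 0.05681593, 0.086     ]), array([0.55323043, 0.05012184, 0.086     ]))
```

View pics/w6zz.png

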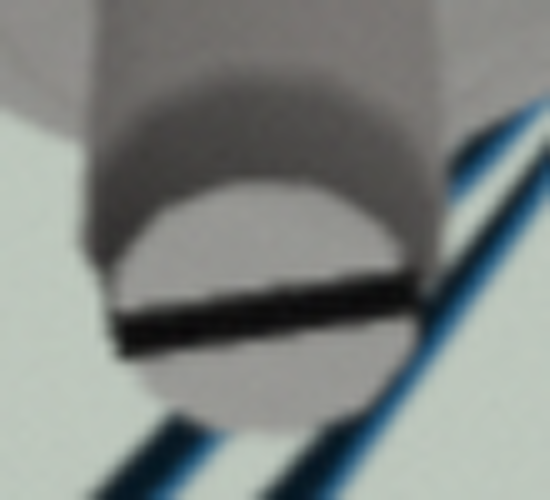

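View pics/w3zz.png

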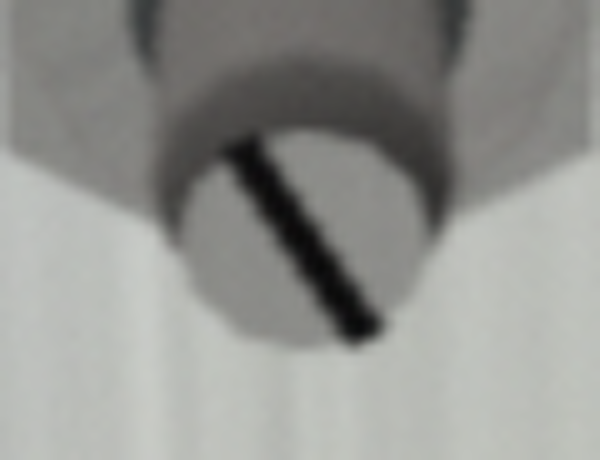

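Emit:
arm_command --steps '[[[0,0,-0.05],[0,0,-0.02],200],[[0,0,0],[0,0,0],200]]'

```text
clock: 11.15
position: [0.557, 0.0538, 0.0352]
ee_rot: [0.0, 0.846, -0.534, -0.0]
contact_force: [-1.8, 2.2, 6.6]
width: 0.0291
```

```bash
python3 - <<'E'
from h import *
s,p,im=look('w7'); np.save('p7.npy',p,allow_pickle=True); stm(4)
cv2.imwrite("pics/w7zz.png",cv2.resize(im[300:350,290:345],None,fx=10,fy=10,interpolation=cv2.INTER_CUBIC))
E
```

```text
t11.40 pos [557.06  53.84  35.23] yaw -2.696 q6 2.668 F [-1.93  1.77  6.75] M [0.338 0.39  0.104] w 29.21 e6 0.0824
meanM [0.324 0.357 0.073] Mz [0.045 0.064 0.047 0.137] F [-2.09  1.37  6.5 ] e6 [0.0918 0.0833 0.0823 0.0824]
```

View pics/w7zz.png

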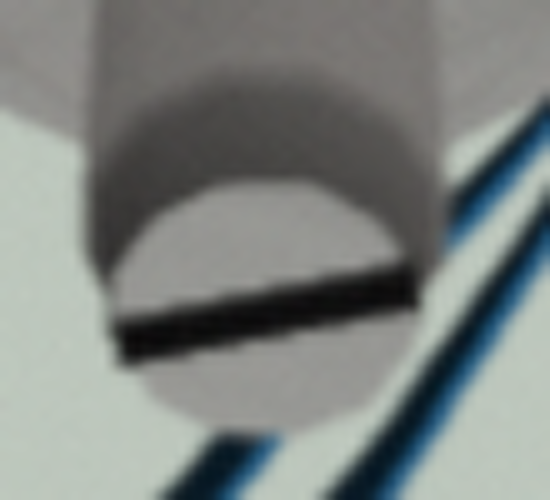

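Emit:
arm_command --steps '[[[0,0,0],[0,0,0],130],[[0,0,0],[0,0,0],130],[[0,0,0],[0,0,0],110],[[0,0,0],[0,0,0],100]]'

```text
clock: 11.9
position: [0.5574, 0.0535, 0.0347]
ee_rot: [0.0, 0.845, -0.535, -0.0]
contact_force: [0.2, 0.1, -0.2]
width: 0.0519
```

```bash
python3 - <<'E'
from h import *
s,p,im=look('w8'); np.save('p8.npy',p,allow_pickle=True); stm(4)
cv2.imwrite('pics/w8z.png',cv2.resize(im[200:350,220:420],None,fx=4,fy=4,interpolation=cv2.INTER_CUBIC))
E
```

```text
t12.15 pos [557.35  53.64  34.79] yaw -2.699 q6 2.671 F [ 0.55 -0.81  0.21] M [ 0.016 -0.024  0.01 ] w 51.91 e6 -0.0005
meanM [0.011 0.002 0.013] Mz [ 0.039 -0.003 -0.018  0.034] F [-0.18 -0.14 -0.  ] e6 [-0.0015 -0.0012 -0.0009 -0.0007]
```

View pics/w8z.png

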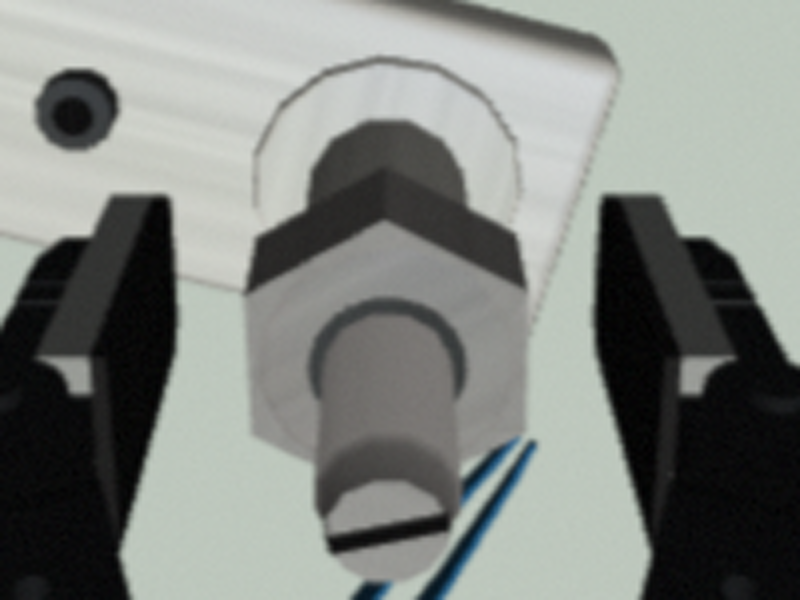

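```bash
python3 - <<'E'
from h import *
from scipy.optimize import least_squares
p=np.load("p8.npy",allow_pickle=True).item()
f=lambda u,v:np.array([220+(u+.5)/4-.5,200+(v+.5)/4-.5])
c=np.array([f(*q) for q in [(385,220),(527,290),(525,432),(252,434),(246,290)]])
ks=[0,1,2,4,5];best=None
for y0 in np.arange(0,6.28,.5):
    r=lambda a:(np.array([proj(p,[a[0]+.01732*np.cos(a[2]-k*np.pi/3),a[1]+.01732*np.sin(a[2]-k*np.pi/3),a[3]]) for k in ks])-c).ravel()
    o=least_squares(r,[.557,.053,y0,.06])
    if best is None or o.cost<best.cost: best=o
print(best.cost,best.x,"flat",(np.degrees(best.x[2])+30)%60,"jaw",np.degrees(-2.699)%60)
A=ray(p,f(328,545),.086);B=ray(p,f(450,521),.086);d=B-A;print("slot",np.degrees(np.arctan2(d[1],d[0]))%180,A,B)
E
```

```text
0.7616369179051748 [0.55787029 0.05319613 5.16277584 0.06027807] flat 25.805266067088326 jaw 25.358691094190817
slot 38.717521040772596 [0.56197567 0.05692367 0.086     ] [0.55330752 0.04997482 0.086     ]
```

Emit:
arm_command --steps '[[[0,0,0],[0,0,10],100],[[0,0,0],[0,0,25],80],[[0,0,0],[0,0,40],60],[[0,0,0],[0,0,40],40],[[0,0,0.1],[0,0,30],0],[[0,0,0],[0,0,0],0],[[0,0,0],[0,0,0],0]]'

```text
clock: 13.02
position: [0.5567, 0.0536, 0.1794]
ee_rot: [0.0, 0.871, -0.492, -0.0]
contact_force: [-0.3, 0.0, 0.4]
width: 0.0853
```

```bash
python3 - <<'E'
from h import *
s,p,im=look('w9'); st()
cv2.imwrite('pics/top9.png',imaging.get_image("top"))
a=cv2.imread('pics/top0.png')[130:280,220:420];b=cv2.imread('pics/top9.png')[130:280,220:420]
cv2.imwrite('pics/top9z.png',np.hstack([cv2.resize(x,None,fx=2,fy=2) for x in (a,b)]))
E
```

```text
t13.07 pos [556.37  53.69 178.77] yaw -2.600 q6 2.571 F [-0.86  0.38 -0.38] M [-0.028  0.053  0.033] w 85.18 e6 0.0044
```

View pics/w9.png

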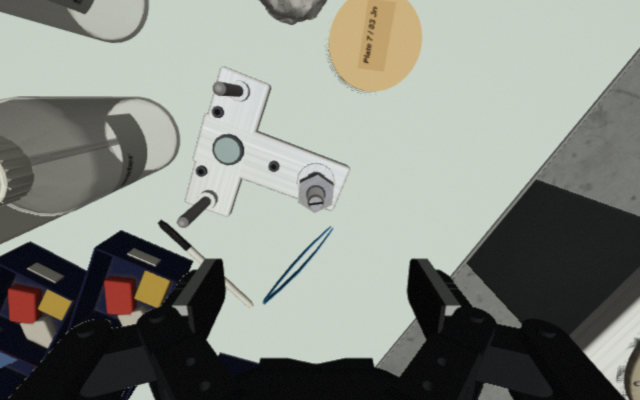

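View pics/top9z.png

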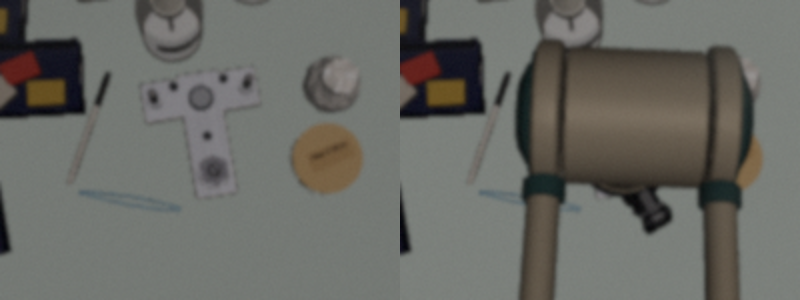

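The wrist view shows the nut down on the boss at about (316,190), with the slot visible. The tweezers, marker and dish have not moved, and the gripper is clear of everything.

```bash
python3 -c "
from h import *
print(manip.sign_off())"
```

```text
the job is handed in; nothing more can be done
None
```

The jam nut is turned down onto the lock washer and clamped, the gripper is clear, and the job is handed in at about 13 s. `sign_off` gave no verdict. One grasp did it, with no regrasp: about 253° clockwise in total.

- **Tightness:** I judged first contact from the rise in the last joint's effort and from the nut ceasing to sink. From there I went about 0.8 rad further, inside the 0.7–1.2 rad snug range. I stopped at the lower end because the last joint was close to its limit.
- **Torque:** the wrist moment while turning reached about 0.14–0.22 N m in single readings with roughly ±0.04 N m noise. The effort signal rose more steeply than the stated torque curve, suggesting about 0.23 N m. I therefore relied on the angle, and the torque is not confirmed to be inside 0.15–0.2 N m.
- **Screw setting:** the slot measured 37.7–38.9° before tightening and 38.7° after release. The screw did not turn within about 1°, against the 0.15 rad (8.6°) limit.
- **Nut:** its top face dropped about 4.0 mm in the images, against 4.2 mm expected from the turns. Its flats stayed in line with the jaws to about 0.5°.
- **Surroundings:** the wrist force readings stayed near 7 N or below. The tweezers and marker looked unmoved; the dish and flask showed only partly in the last pictures, and nothing seemed displaced.

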